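Vibration check on the duty vacuum pump

TASK

Take the vibration pen out of its holder and take a reading on the duty vacuum pump, the one toward which the weighted changeover lever on the valve block is leaning: hold the pen square to the pump's sloping face with its spring tip on the middle of the round steel stud, pressed lightly so that the tip is about half way in. Finish while still holding the pen there, steady. Leave the valve with its lever, the standby pump and the glassware and bottle alone.

Things in the scene. Friction and masses are not known exactly. Their poses are not given: they have to be found in the camera images.
- pen: vibration pen, loose, 0.16 kg, upright, tip down in its holder. White flat-sided handle 34 mm (its x) by 22 mm (its y), from z = 6 to 96 mm. Origin: on the axis at the underside of a black collar (40 x 36 mm, 6 thick) resting on the holder's top; z runs from tip to handle. Below the collar: steel nose 18 mm across, 25 long, then the spring tip, its end at z = -45 mm when not pressed
- pen_tip (a point): the end of the pen's spring tip: the lowest point of its round end (steel, 8 mm across, 4 mm end radius); it moves with the tip as it is pushed in
- plunger (a joint): how far the pen's spring tip is pushed into the nose, in m: 0 = fully out, 0.010 = fully in (hard stop). It needs about 1 N to start, then 0.3 N more for each mm: 2.5 N at 0.005 (half way), 4 N at 0.010
- holder: pen holder, fixed to the bench: grey block 68 x 68 mm and 55 mm high with an upright square through hole, 23.6 mm wide, in which the pen's nose hangs loosely. Origin: centre of its underside on the bench; z up
- pump_left: left-hand (+y) pump, fixed: white box 150 mm (x) by 100 (y) by 70 high. A dark grey deck (80 x 90 mm) over its front half slopes 0.314 rad, low side at the pump's own -x front; round grey motor end (68 mm across, top at 94 mm) on the rear half; 113 mm high in all. Origin: centre of its underside on the bench; z up, x from front to rear; yaw within 0.35 rad. The pumps are identical
- stud_left: round bright steel stud, 22 mm across with a 4 mm dark dot, in the middle of the left-hand (+y) pump's sloping deck, 3 mm proud of it. Origin: centre of its flat top face; z is that face's outward normal (leaning 0.314 rad from vertical toward the pump's own -x front). In the pump's frame the origin lies at x = -31 mm, y = 0, z = 103 mm
- pump_right: right-hand (-y) pump, fixed: white box 150 mm (x) by 100 (y) by 70 high. A dark grey deck (80 x 90 mm) over its front half slopes 0.314 rad, low side at the pump's own -x front; round grey motor end (68 mm across, top at 94 mm) on the rear half; 113 mm high in all. Origin: centre of its underside on the bench; z up, x from front to rear; yaw within 0.35 rad. The pumps are identical
- stud_right: round bright steel stud, 22 mm across with a 4 mm dark dot, in the middle of the right-hand (-y) pump's sloping deck, 3 mm proud of it. Origin: centre of its flat top face; z is that face's outward normal (leaning 0.314 rad from vertical toward the pump's own -x front). In the pump's frame the origin lies at x = -31 mm, y = 0, z = 103 mm
- lever (a joint): weighted changeover lever, angle in rad: positive = leaning left (toward +y), so the left-hand pump is on duty; negative = leaning right (-y), the right-hand pump is on duty. It always falls over to rest on its stop at +0.6 or -0.6, within about a second of the start
- valve: changeover valve, fixed beyond and between the pumps: aluminium block 50 mm (x) by 90 mm (y), 65 mm high, carrying the lever. Origin: centre of its underside on the bench; z up. The lever is a steel rod 8 mm thick, pivoted on the block's middle 52 mm above the bench, with a white ball 30 mm across whose centre is 80 mm along the rod; it swings sideways, in the block's y-z plane
- bottle: loose white plastic bottle with a blue cap, 60 mm across, 130 mm high. Origin: centre of its underside. To be left alone
- flask: loose conical glass flask, 80 mm across at the foot, 122 mm high. Origin: centre of its underside. To be left alone
- beaker: loose small glass beaker, 64 mm across, 75 mm high. Origin: centre of its underside. To be left alone
Mind the look-alikes: they are no part of the job. Leave any green or pink look-alike of the holder alone. Leave any blue look-alike of the pump_left alone.

How it is judged:
On the way:
1. the pen is lifted out of its holder in the fingers (z of pen_tip in the frame of holder above 0.065 m and contact force between the fingers and pen above 2 N and contact force between pen and holder below 0.1 N), for 0.1 s.
At the end, for the whole second after the job is handed in: Pen held still in the fingers, its tip within 7 mm of the centre of the duty pump's stud, its axis within 0.12 rad of the stud's normal, spring tip pushed in 2.5 to 8 mm, contact force 1 to 5 N; bottle, flask and beaker upright within 30 mm of where they started (((value of joint lever above 0 rad and contact force between pen and stud_left between 1 and 5 N and distance between pen_tip and stud_left below 0.007 m and angle between the z axis of pen and the z axis of stud_left, either way round below 0.12 rad) or (value of joint lever below 0 rad and contact force between pen and stud_right between 1 and 5 N and distance between pen_tip and stud_right below 0.007 m and angle between the z axis of pen and the z axis of stud_right, either way round below 0.12 rad)) and value of joint plunger between 0.0025 and 0.008 m and contact force between the fingers and pen above 2 N and linear speed of pen below 0.02 m/s and distance of each of bottle, flask, beaker from where it was at the start of the episode below 0.03 m and angle between each of bottle, flask, beaker's own z axis and vertical below 0.2 rad); the arm keeps its last pose, push and grip.
It fails at once if the changeover valve or its lever is touched (contact force between any of the arm, the fingers, pen and valve above 1 N).
It fails at once if the standby pump is touched ((value of joint lever above 0 rad and contact force between any of the arm, the fingers, pen and pump_right above 1 N) or (value of joint lever below 0 rad and contact force between any of the arm, the fingers, pen and pump_left above 1 N)).
It fails at once if the pen is jammed hard (over 15 N) against a pump (contact force between pen and pump_left above 15 N or contact force between pen and pump_right above 15 N).
It fails at once if the bottle, flask or beaker is shifted over 30 mm or tipped (distance of any of bottle, flask, beaker from where it was at the start of the episode above 0.03 m or angle between any of bottle, flask, beaker's own z axis and vertical above 0.3 rad).
It also fails if it takes over 40 s, if anything falls off the work surface, if the arm or the gripper's body presses on something with over 40 N, if the wrist force passes 120 N, or if a joint passes its speed limit or range.

ROBOT

A 6-joint arm with a two-finger parallel gripper is mounted at the origin on the work surface. World frame = base frame: x ahead of the robot, y to its left, z up, the work surface at z = 0. Lengths are in m, angles in rad, forces in N, time in s.
With the tool pointing down it reaches from about 0.275 to 0.775 m from the base axis. Payload 14.6 kg.
Tool frame: the origin (TCP) lies midway between the tips of the shut fingers; the grasp point (between the pads) lies 19 mm behind it; z points along the fingers, y is the direction in which the jaws open and shut (so a half turn about z gives the same grasp; the last joint's range is limited). The gripper opens to 85 mm and grips with 20 to 120 N. Pads are 22 mm wide; open, the fingers measure 114 mm over their backs; the gripper's body (76 mm by 85 mm) begins 54 mm behind the grasp point. The pads swing forward as they close: fully open they stand 13 mm farther back than shut.
Start: joints at [1.007, 0.263, -0.048, 1.259, 0, 1.415], TCP at [0.209, 0.482, 0.231] pointing down, gripper open.
Joint ranges: [-2.65, 2.65], [-0.89, 1.7], [-1.18, 1.37], [-2.13, 2.11], [-1.35, 1.29], [-3.14, 3.14]. Speed limits (rad/s): [1.89, 1.89, 2.57, 2.79, 3.14, 3.14].

INTERFACE

Orientations are given as [roll, pitch, yaw] about the fixed x, y, z axes, in that order (R = Rz(yaw) Ry(pitch) Rx(roll)).
In Python, from station import env, read_camera gives the robot as it stands.
- The arm moves only by the tool move_arm, never from a script. Its argument "motion" is a list of rows, each an object with "linear": the shift along the world's x, y, z in m, a list of three; "yaw": the turn about the world's z in degrees. A call has 1 to 12 rows; each row is the pose to reach, as a shift and turn from the pose measured when the call began; what a row does not reach only later rows make up. A row lasts 1/8 s, in which the tool goes at most 62.5 mm and 10.7 degrees, less where a joint would pass 70% of its speed; a pose out of reach is approached as far as the arm can. A call with a gripper value outside its range is refused whole. "jaw" is the closure, from 0 (fully open) to 1 (shut), set as the call begins (left out, the last holds). The fingers move at their own pace and stop on an object; "grip_force" is the grip in N (left out, the last holds). Time passes only in rows, so rows that repeat a pose let the fingers close. It gives the time, the measured TCP pose, the force and the opening at its end, in the units of the state.
- env.sense(): the state, without advancing time (a new reading comes with each control period).
- read_camera(name): name is "side" or "top"; returns a dict with "pixels" (400x640x3 uint8, red, green, blue), "fx", "fy", "cx", "cy" (pixels), "rvec" (rotation vector, rad) and "tvec" (3), from world to camera coordinates, as OpenCV has them. Camera axes: x right, y down, z forward; pixel columns grow to the right and rows downward; lengths in m; the calibration is good to about 2 mm. A picture is of the moment at which its call begins. There is no depth.
- env.finish_job(): hands the job in, once; it reports no verdict.
The state is a dict: "time_s": time; "q": joint angles; "qd": joint speeds; "effort": joint torques, N m; "position": TCP position; "ee_rot": TCP orientation; "wrist_force": force on the tool from outside, world axes, zero at the start; "wrist_torque": the same for the moment, N m; "width": finger opening in m.
Only numpy, scipy, OpenCV 4.12 (cv2) and the standard library are available. Lean on these libraries where they do the work, as an engineer would, in place of code of your own. Each camera call takes 0.05 s, during which the arm holds its last target. There are 200 camera calls.

## Working session

There is one attempt and no reset: what is moved stays moved. The work goes in short steps, Python scripts to look and compute and a tool call to move; the robot and the scene stay as the last step left them, time stands still between calls to the robot, and variables do not carry over. Pictures are saved under pics/ and viewed, about 8 in all and at most 12, crops included, and the job is handed in when it is done.

Besides the shell and the picture viewer there is one more tool, called after "Emit:" as a command line: name --argument value ..., lists and objects as JSON in quotes. move_arm: Moves the arm, as the interface text tells. Its arguments: {"type":"object","properties":{"motion":{"type":"array"},"jaw":{"type":"number"},"grip_force":{"type":"number"}},"required":["motion"]}

```bash
mkdir -p pics; ls
cat > h.py <<'E'
import numpy as np, cv2
from station import env, read_camera
def cam(n):
    c=read_camera(n); c['R']=cv2.Rodrigues(np.array(c['rvec'],float))[0]; c['t']=np.array(c['tvec'],float).ravel(); return c
def ray(c,u,v):
    d=c['R'].T@np.array([(u-c['cx'])/c['fx'],(v-c['cy'])/c['fy'],1]); return -c['R'].T@c['t'], d
def onz(c,u,v,z):
    o,d=ray(c,u,v); return o+d*(z-o[2])/d[2]
def proj(c,p):
    q=c['R']@np.array(p,float)+c['t']; return np.array([c['fx']*q[0]/q[2]+c['cx'],c['fy']*q[1]/q[2]+c['cy']])
def tri(c1,p1,c2,p2):
    o1,d1=ray(c1,*p1);o2,d2=ray(c2,*p2);d1/=np.linalg.norm(d1);d2/=np.linalg.norm(d2)
    s=np.linalg.lstsq(np.stack([d1,-d2],1),o2-o1,rcond=None)[0]
    a=o1+d1*s[0];b=o2+d2*s[1]; return (a+b)/2,np.linalg.norm(a-b)
def save(c,f,box=None,k=1):
    im=c['pixels'][...,::-1]
    if box: x0,y0,x1,y1=box; im=im[y0:y1,x0:x1]
    cv2.imwrite('pics/'+f,cv2.resize(im,None,fx=k,fy=k,interpolation=cv2.INTER_CUBIC))
E
python3 - <<'E'
from h import *
for n in ('top','side'):
    c=cam(n); save(c,n+'1.png',k=1.25); print(n,c['fx'],c['cx'],c['cy'],-c['R'].T@c['t'],c['R'].round(3).tolist())
print(env.sense())
E
```

```text
pics
top 414.5592626724091 317.3995234148895 209.03030225759233 [0.42383041 0.0223414  1.35291692] [[-0.019, -1.0, -0.001], [-0.993, 0.019, -0.116], [0.116, -0.001, -0.993]]
side 512.8288400710749 315.3640923086742 207.0669950966824 [-0.20206236 -1.26822545  0.90140356] [[0.861, -0.508, 0.003], [-0.242, -0.415, -0.877], [0.447, 0.755, -0.481]]
{'time_s': 0.1, 'q': array([ 1.00672811e+00,  2.63430048e-01, -4.88957126e-02,  1.25937954e+00,
       -1.97662428e-05,  1.41547044e+00]), 'qd': array([ 1.45476603e-03, -1.31374755e-03, -1.29545685e-04,  1.73305541e-05,
       -3.17509494e-04, -1.13968490e-03]), 'effort': array([ 2.85124734e-03, -6.38577962e+01,  3.85061610e+01,  1.01760277e-02,
       -1.11331940e-04,  3.57824533e-06]), 'position': array([0.20854924, 0.48152424, 0.23088837]), 'ee_rot': array([-3.14069157e+00, -1.21091718e-04,  2.73285028e+00]), 'wrist_force': array([-0.58941013,  0.08568426, -0.43767295]), 'wrist_torque': array([ 0.01498496, -0.06559901, -0.01629123]), 'width': 0.08505262658696439}
```

View pics/top1.png

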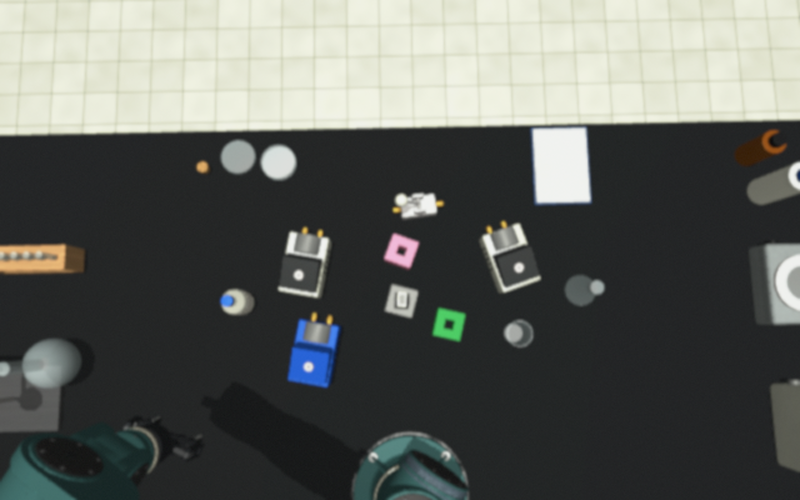

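View pics/side1.png

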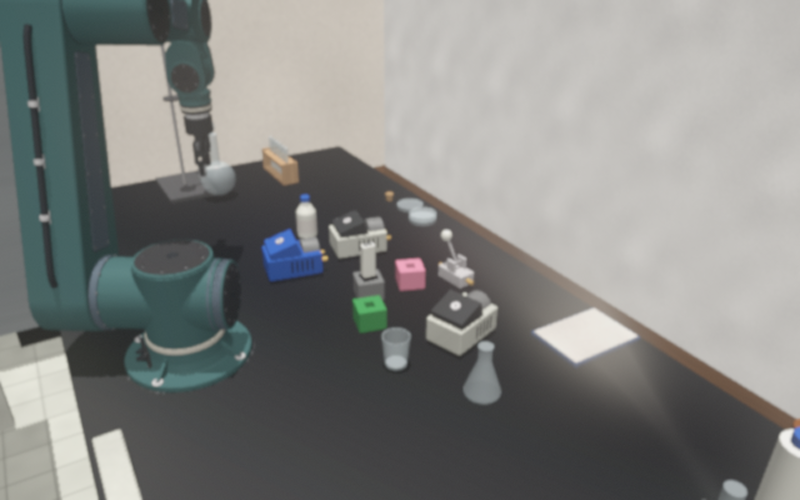

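The top view at (x1.25) pixels shows the pen candidates: grey holder with white pen at (402,301), pink look-alike (401,251) and green look-alike (449,324). The pump candidates are left white (304,263), right white (510,257) and a blue decoy (314,350). The lever ball at (401,200) leans left, though it may not have settled yet. I choose the grey holder and the left white pump, and will check both in close crops.

Run:
```python
from h import *
t=cam('top'); s=cam('side')
def crop(c,x0,y0,w,h,k):
    return cv2.resize(c['pixels'][y0:y0+h,x0:x0+w,::-1],None,fx=k,fy=k,interpolation=cv2.INTER_CUBIC)
a=crop(t,215,175,60,70,5); b=crop(t,300,145,60,110,3.1818)
a=cv2.resize(a,(300,350))
A=np.zeros((600,800,3),np.uint8)
A[:350,:300]=a                               # top pump, k=5 from (215,175)
A[:350,300:500]=crop(t,300,220,40,70//2*2,5)[:350] # top holder (300,220) k=5
A[350:600,0:300]=crop(t,305,145,60,50,5)     # top valve (305,145)
A[:400,500:800]=crop(s,255,165,75,100,4)     # side pen+pump (255,165) k=4
A[400:600,500:800]=crop(s,330,175,60,40,5)   # side valve (330,175)
cv2.imwrite('pics/comp.png',A)
def mask(c,box,f,n):
    x0,y0,x1,y1=box; im=c['pixels'][y0:y1,x0:x1].astype(int); m=f(im).astype(np.uint8)
    cs,_=cv2.findContours(m,cv2.RETR_EXTERNAL,cv2.CHAIN_APPROX_NONE)
    for q in sorted(cs,key=cv2.contourArea)[::-1][:3]:
        if cv2.contourArea(q)<6: continue
        r=cv2.minAreaRect(q+np.array([[x0,y0]])); print(n,cv2.contourArea(q),np.round(r[0],1),np.round(r[1],1),round(r[2],1))
br=lambda im:(im.min(2)>185)
mask(t,(300,220,340,262),br,'pen white top')
mask(t,(300,220,340,262),lambda im:im.min(2)>90,'holder top')
mask(s,(280,185,310,245),br,'pen side')
mask(t,(215,175,270,245),lambda im:im.min(2)>165,'pumpL white')
mask(s,(255,165,330,210),lambda im:im.min(2)>165,'pumpL side')
print(env.sense()['time_s'])
```

```text
pen white top 77.0 [319.5 237.9] [10.2 13.5] 5.7
pen white top 10.0 [312. 243.] [8. 2.] 90.0
holder top 494.0 [320.9 240.4] [23.1 23.3] 14.9
pen side 18.0 [301. 186.] [ 2. 12.] 90.0
pen side 18.0 [294.1 196.7] [ 2.7 10.2] 82.9
pumpL white 180.0 [245.4 196.3] [31.2 18. ] 11.3
pumpL white 53.5 [238.5 233.2] [29.6  2.9] 9.1
pumpL white 31.0 [238.5 220. ] [6.4 6.4] 45.0
pumpL side 94.0 [294.  201.5] [15. 10.] 90.0
pumpL side 42.0 [300.4 185.9] [ 4.1 15.3] 80.5
pumpL side 35.0 [269.1 187.5] [16.3  5.4] 42.3
0.2
```

View pics/comp.png

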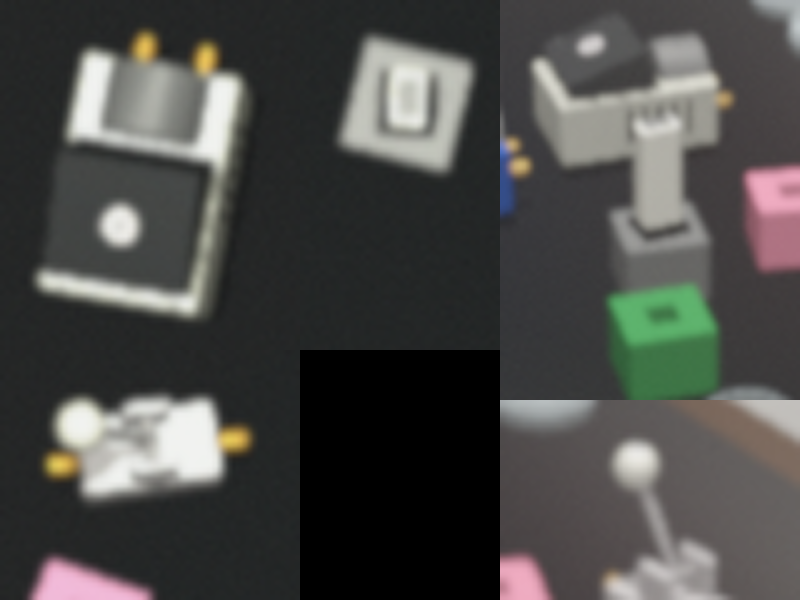

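The crops show the white handle in the grey holder at (410,97), which is the plain grey one. The left pump has a dark deck with its stud at (120,226), and the lever ball clearly leans left in both views (78,425 and 636,465).

Run:
```python
from h import *
t=cam('top'); s=cam('side')
print('holder z55',onz(t,320.9,240.4,.055)); print('pen z151',onz(t,319.5+.3,237.9,.151)); print('pen tri',tri(t,(319.8,237.9),s,(294.4,196.2)))
print('stud z103',onz(t,238.9,220.1,.103),'tri',tri(t,(238.9,220.1),s,(277.6,176.2)))
k=lambda x,y:(215+x/5,175+y/5)
def ang(p,q,z): a=onz(t,*p,z);b=onz(t,*q,z); v=b-a; return np.degrees(np.arctan2(v[1],v[0])),np.linalg.norm(v)
print('front edge',ang(k(200,312),k(40,284),.07),'rear', ang(k(240,78),k(88,52),.07),'left',ang(k(68,140),k(85,50),.07),'deck r',ang(k(190,290),k(210,162),.1))
h=lambda x,y:(300+(x-300)/5,220+y/5)
print('pen long',ang(h(390,130),h(393,64),.151),ang(h(427,132),h(432,66),.151)); print('holder edge',ang(h(340,143),h(367,37),.055),ang(h(447,172),h(473,66),.055))
# brightness contour angle estimates, upscaled
im=cv2.resize(t['pixels'][225:255,308:334].min(2),None,fx=8,fy=8,interpolation=cv2.INTER_CUBIC)
for th in (170,190,205):
    cs,_=cv2.findContours((im>th).astype(np.uint8),cv2.RETR_EXTERNAL,cv2.CHAIN_APPROX_NONE)
    c=min((q for q in cs if cv2.contourArea(q)>2000),key=lambda q:abs(cv2.contourArea(q)-8000)); r=cv2.minAreaRect(c); print(th,np.array(r[0])/8+[307.56,224.56],np.array(r[1])/8,r[2])
```

```text
holder z55 [0.4764029  0.01198365 0.055     ]
pen z151 [0.47979806 0.01578822 0.151     ]
pen tri (array([0.48003823, 0.01578513, 0.14444276]), np.float64(0.00014567074030058327))
stud z103 [0.54054594 0.25927652 0.103     ] tri (array([0.54116219, 0.25947432, 0.10088351]), np.float64(0.0009308388133585522))
front edge (np.float64(79.01259641264497), np.float64(0.10091272639606369)) rear (np.float64(79.09378935612266), np.float64(0.09705872907271335)) left (np.float64(-10.331838738682205), np.float64(0.05770366553953615)) deck r (np.float64(-8.973103812162528), np.float64(0.07868899881202243))
pen long (np.float64(-3.7223309128848547), np.float64(0.038176481462553216)) (np.float64(-5.576440264391956), np.float64(0.038243717700090836))
holder edge (np.float64(-15.309464065639037), np.float64(0.06828338744099657)) (np.float64(-15.141811191843528), np.float64(0.06800871699191574))
170 [320.8462196  240.40402466] [19.95119858 19.78721619] 14.470293045043945
190 [321.08043343 238.25326019] [ 6.9468112  13.16101074] 3.9724960327148438
205 [321.05144173 238.60532623] [ 6.21578741 11.79601669] 2.563770055770874
```

Emit:
move_arm --motion '[{"linear": [0.027,-0.047,0],"yaw": 2},{"linear": [0.06,-0.104,0],"yaw": 5},{"linear": [0.09,-0.157,0],"yaw": 8},{"linear": [0.12,-0.209,0],"yaw": 11},{"linear": [0.15,-0.261,0],"yaw": 14},{"linear": [0.18,-0.313,0],"yaw": 17},{"linear": [0.21,-0.366,0],"yaw": 19},{"linear": [0.24,-0.418,0],"yaw": 19},{"linear": [0.27,-0.47,0],"yaw": 19},{"linear": [0.27,-0.47,0],"yaw": 19},{"linear": [0.27,-0.47,0],"yaw": 19}]' --jaw 0

```text
time_s: 1.68
position: [0.4783, 0.0118, 0.231]
ee_rot: [-3.141, -0.001, 3.064]
wrist_force: [0.1, 0.1, -0.7]
width: 0.085
```

Emit:
move_arm --motion '[{"linear": [0,0,-0.04],"yaw": 0},{"linear": [0,0,-0.085],"yaw": 0},{"linear": [0,0,-0.11],"yaw": 0},{"linear": [0,0,-0.12],"yaw": 0},{"linear": [0,0,-0.12],"yaw": 0}]'

```text
time_s: 2.3
position: [0.4781, 0.0125, 0.1113]
ee_rot: [-3.141, -0.001, 3.065]
wrist_force: [1.2, -0.1, 0.7]
width: 0.0853
```

Emit:
move_arm --motion '[{"linear": [0,0,0],"yaw": 0},{"linear": [0,0,0],"yaw": 0},{"linear": [0,0,0],"yaw": 0},{"linear": [0,0,0],"yaw": 0},{"linear": [0,0,0],"yaw": 0},{"linear": [0,0,0],"yaw": 0},{"linear": [0,0,0],"yaw": 0},{"linear": [0,0,0],"yaw": 0}]' --jaw 1 --grip_force 20

```text
time_s: 3.3
position: [0.4783, 0.0124, 0.1115]
ee_rot: [-3.142, -0.0, 3.065]
wrist_force: [-0.3, 0.1, 5.8]
width: 0.0216
```

Emit:
move_arm --motion '[{"linear": [0,0,0.005],"yaw": 0},{"linear": [0,0,0.01],"yaw": 0},{"linear": [0,0,0.014],"yaw": -4},{"linear": [0,0,0.014],"yaw": -8},{"linear": [0,0,0.014],"yaw": -10.5},{"linear": [0,0,0.014],"yaw": -10.5},{"linear": [0,0,0.014],"yaw": -10.5}]'

```text
time_s: 4.18
position: [0.4783, 0.0124, 0.1256]
ee_rot: [-3.141, -0.0, 2.883]
wrist_force: [0.3, -0.3, -1.3]
width: 0.0217
```

Run:
```python
from h import *
s=cam('side'); save(s,'grip1.png',(250,140,350,250),5.4); print(env.sense()['wrist_force'],env.sense()['position'])
```

```text
[ 0.05498734  1.30056885 -1.6124291 ] [0.47832165 0.01237719 0.12555831]
```

View pics/grip1.png

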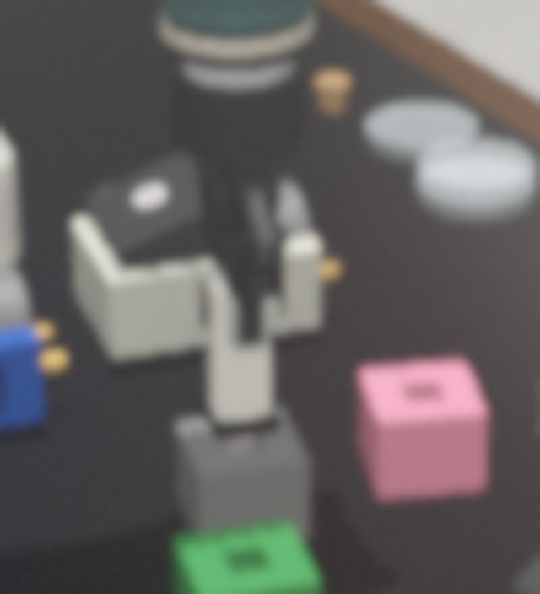

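The pen has come up about 14 mm and is upright, gripped across its flats. The interface offers no tool tilt, so I'll pivot the pen in the fingers by pulling it against the rim of the holder's hole.

Emit:
move_arm --motion '[{"linear": [-0.004,0.001,0],"yaw": 0},{"linear": [-0.008,0.002,0],"yaw": 0},{"linear": [-0.012,0.0032,0],"yaw": 0},{"linear": [-0.015,0.004,0],"yaw": 0},{"linear": [-0.018,0.005,0],"yaw": 0}]'

```text
time_s: 4.85
position: [0.4602, 0.0174, 0.1257]
ee_rot: [-3.141, 0.0, 2.882]
wrist_force: [3.2, -2.5, -0.7]
width: 0.0212
```

Run:
```python
from h import *
s=cam('side'); save(s,'grip2.png',(250,140,350,250),5.4); print(env.sense())
```

```text
{'time_s': 4.9, 'q': array([-1.39196403e-01,  2.16108393e-01, -4.14861453e-01,  9.40158588e-01,
       -2.07286255e-04,  1.19926247e-01]), 'qd': array([-0.00091657,  0.00485095,  0.00660403,  0.00254804,  0.00208187,
       -0.00341375]), 'effort': array([ 2.59146290e-01, -5.31101489e+01,  3.33160830e+01,  1.25744138e+00,
        5.92623521e-01, -2.66154204e-02]), 'position': array([0.45985272, 0.01750681, 0.12561552]), 'ee_rot': array([-3.14134712e+00, -3.04921727e-04,  2.88247000e+00]), 'wrist_force': array([ 2.91418976, -2.18979321,  0.38058742]), 'wrist_torque': array([-0.64811157, -0.84699805, -0.00528094]), 'width': 0.021710721653294282}
```

View pics/grip2.png

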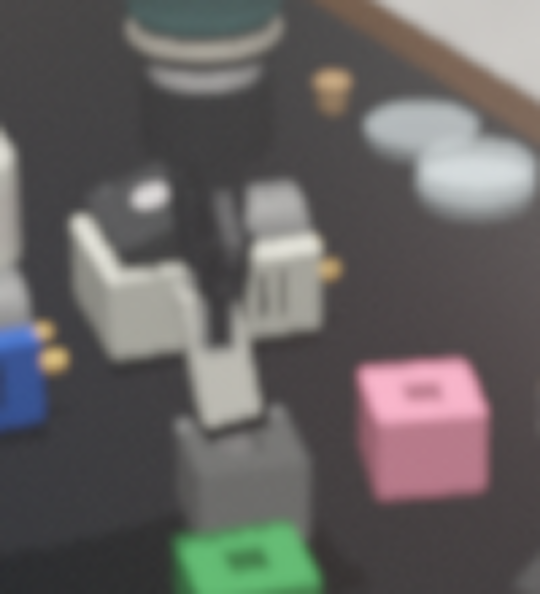

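The pen is pivoting: its handle now leans toward -x at only about 3.6 N. I'll carry on to the full displacement.

Emit:
move_arm --motion '[{"linear": [-0.004,0.001,0],"yaw": 0},{"linear": [-0.008,0.002,0],"yaw": 0},{"linear": [-0.0125,0.0033,0],"yaw": 0},{"linear": [-0.0135,0.0036,0],"yaw": 0}]'

```text
time_s: 5.4
position: [0.446, 0.0213, 0.1256]
ee_rot: [-3.142, -0.0, 2.883]
wrist_force: [4.1, -1.2, -2.9]
width: 0.0214
```

Emit:
move_arm --motion '[{"linear": [0,0,0.02],"yaw": 0},{"linear": [0.006,0,0.045],"yaw": 0},{"linear": [0.006,0,0.085],"yaw": 0},{"linear": [0.006,0,0.12],"yaw": 0},{"linear": [0.006,0,0.13],"yaw": 0},{"linear": [0.006,0,0.13],"yaw": 0}]' --grip_force 60

```text
time_s: 6.15
position: [0.4518, 0.0213, 0.2552]
ee_rot: [-3.142, -0.001, 2.883]
wrist_force: [-0.6, 0.2, -1.7]
width: 0.0214
```

Run:
```python
from h import *
s=cam('side');t=cam('top'); st=env.sense(); p=st['position']; print(p,st['wrist_force'],proj(s,p),proj(t,p))
x,y=proj(s,p).astype(int); save(s,'tilt.png',(x-50,y-40,x+50,y+60),6)
```

```text
[0.45140713 0.02138535 0.2543548 ] [ 0.3780246  -0.34349114 -1.93558846] [284.75330383 165.9149453 ] [318.07114004 246.87881944]
```

View pics/tilt.png

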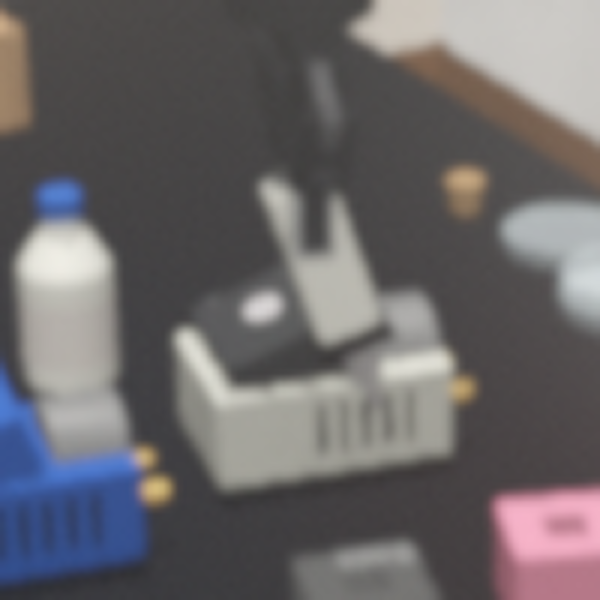

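The handle is now clearly leaning, with its bottom-left corner at (320,347), top-left at (262,187) and right edge running (343,190) to (382,322). Next I compute its tilt in the jaw plane.

```bash
cat >> h.py <<'E'
def inplane(c,uv,p,psi,off):
    # intersect ray with the vertical plane through p (yaw psi), offset off along its -y side; returns (along x', z, 3d)
    d=np.array([np.cos(psi),np.sin(psi),0]); n=np.array([np.sin(psi),-np.cos(psi),0])
    o,r=ray(c,*uv); q=o+r*((p+n*off-o)@n)/(r@n); return np.array([(q-p)@d,q[2]-p[2]])
E
python3 - <<'E'
from h import *
s=cam('side'); p=env.sense()['position']; psi=env.sense()['ee_rot'][2]-np.pi
k=lambda x,y:(234+(x+.5)/6-.5,125+(y+.5)/6-.5)
P={n:inplane(s,k(*q),p,psi,.011) for n,q in dict(tl=(262,187),bl=(320,347),tr=(343,190),br=(382,322)).items()}
for n,q in P.items(): print(n,q*1000)
for a,b in (('tl','bl'),('tr','br')):
    v=P[a]-P[b]; print(np.arctan2(-v[0],v[1]),np.linalg.norm(v))
v=P['br']-P['bl']; print('bottom edge',np.arctan2(v[1],v[0]),np.linalg.norm(v))
g=cv2.cvtColor(s['pixels'],cv2.COLOR_RGB2GRAY)[125:225,234:334]; g=cv2.resize(g,None,fx=6,fy=6,interpolation=cv2.INTER_CUBIC)
e=[]
for y in range(200,330,5): # left edge of handle: strongest rise near the expected line
    x0=int(262+(y-187)*58/160); r=cv2.GaussianBlur(g[y:y+1].astype(np.float32),(9,1),0)[0]; d=np.diff(r)[x0-14:x0+15]; e.append((x0-14+d.argmax()+.5,y))
e=np.array(e); m,b=np.polyfit(e[:,1],e[:,0],1); q=[inplane(s,k(m*y+b,y),p,psi,.011) for y in (200,330)]; v=q[0]-q[1]; print('fit left',np.arctan2(-v[0],v[1]),np.abs(e[:,0]-m*e[:,1]-b).max())
E
```

```text
tl [-24.46183403  41.00022305]
bl [  3.03058888 -51.60153399]
tr [17.05338457 34.69924616]
br [ 36.21617255 -41.48683861]
0.2886000280324301 0.09659668070920162
0.24641446620042934 0.07855909849339032
bottom edge 0.2958471670900835 0.03469279502105263
fit left 0.3063106806387691 2.717948717948758
```

The tilt is about 0.29-0.31 rad against a target of 0.314. The bottom edge measures 34.7 mm (34 expected), and the tip offset agrees with the grasp geometry within 1 mm. I'll move to a standoff above the left stud.

Emit:
move_arm --motion '[{"linear": [0.005,0.025,0],"yaw": 1},{"linear": [0.014,0.07,0],"yaw": 2},{"linear": [0.024,0.12,0],"yaw": 3},{"linear": [0.033,0.17,0],"yaw": 4.3},{"linear": [0.042,0.215,0],"yaw": 4.3},{"linear": [0.046,0.24,0],"yaw": 4.3},{"linear": [0.0473,0.2457,-0.01],"yaw": 4.3},{"linear": [0.0473,0.2457,-0.024],"yaw": 4.3},{"linear": [0.0473,0.2457,-0.032],"yaw": 4.3},{"linear": [0.0473,0.2457,-0.032],"yaw": 4.3}]'

```text
time_s: 7.55
position: [0.4983, 0.2662, 0.2217]
ee_rot: [-3.141, -0.004, 2.957]
wrist_force: [-0.9, 0.2, -1.0]
width: 0.0216
```

Run:
```python
from h import *
s=cam('side');t=cam('top'); st=env.sense(); p=st['position']; print(p,st['ee_rot'],st['wrist_force'],proj(s,p),proj(t,p), 'stud', proj(s,[.5407,.2593,.103]),proj(t,[.5407,.2593,.103]))
a=cv2.resize(s['pixels'][130:210,235:315,::-1],None,fx=5,fy=5,interpolation=cv2.INTER_CUBIC)
b=cv2.resize(t['pixels'][180:260,200:280,::-1],None,fx=5,fy=5,interpolation=cv2.INTER_CUBIC)
cv2.imwrite('pics/stand.png',np.hstack([a,b]))
```

```text
[0.49877477 0.26659377 0.22266133] [-3.14142556e+00 -2.28053243e-03  2.95692453e+00] [-0.19447383  0.45351262 -2.50586713] [264.59756946 146.58662345] [227.87364532 231.48318514] stud [277.36118472 175.72297969] [238.89238319 220.04944667]
```

View pics/stand.png

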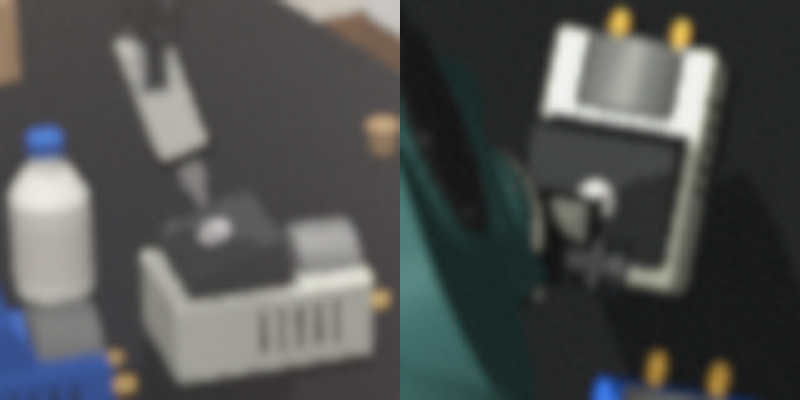

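The side view shows the pen above the stud: tip end near (207,208), stud at (214,231), handle corners at bl (165,162), br (210,138) and tl (115,45).

Run:
```python
from h import *
s=cam('side'); st=env.sense(); p=st['position']; psi=st['ee_rot'][2]-np.pi
k=lambda x,y:(235+(x+.5)/5-.5,130+(y+.5)/5-.5)
P={n:inplane(s,k(*q),p,psi,.011) for n,q in dict(tl=(115,45),bl=(164,161),br=(209,140)).items()}
tip=inplane(s,k(207,208),p,psi,0)
for n,q in P.items(): print(n,q*1000)
print('tip',tip*1000)
v=P['tl']-P['bl']; print('left edge',np.arctan2(-v[0],v[1]),np.linalg.norm(v)); v=P['br']-P['bl']; print('bottom',np.arctan2(v[1],v[0]),np.linalg.norm(v))
m=(P['br']+P['bl'])/2; v=m-tip; print('axis',np.arctan2(-v[0],v[1]),np.linalg.norm(v))
S=np.array([.5407,.2593,.103]); n=np.array([-.309*np.cos(psi),-.309*np.sin(psi),.951])
d=np.array([np.cos(psi),np.sin(psi),0])
T=p+d*tip[0]+[0,0,tip[1]]; T2=p+d*.0351+[0,0,-.0955]; print('tip world',T,T2,'gap',(T-S)@n,(T2-S)@n,'lateral',(T-S)-n*((T-S)@n),(T2-S)-n*((T2-S)@n))
print('stud seen',inplane(s,k(214,231),S,psi,0), 'pred tip px',(proj(s,T2)-[235,130])*5)
```

```text
tl [-26.05852863  36.93253906]
bl [  4.75648909 -54.35981078]
br [ 38.25726003 -43.07232018]
tip [  37.908475   -100.82325392]
left edge 0.3255337110463449 0.09635278126040146
bottom 0.32498608744642543 0.03535122484074126
axis 0.3049484423632103 0.054627571647581315
tip world [0.53612528 0.25977272 0.12196911] [0.53336448 0.26028805 0.12729237] gap 0.01945601746745527 0.025386250723623355 lateral [ 0.00133511 -0.0006304   0.00046644] [ 0.00037565 -0.0004513   0.00015004]
stud seen [ 0.00013564 -0.00033113] pred tip px [201.00774058 199.84410606]
```

Emit:
move_arm --motion '[{"linear": [0.0013,-0.0001,-0.005],"yaw": 0},{"linear": [0.0028,-0.0002,-0.01],"yaw": 0},{"linear": [0.004,-0.0004,-0.0143],"yaw": 0},{"linear": [0.004,-0.0004,-0.0143],"yaw": 0},{"linear": [0.004,-0.0004,-0.0143],"yaw": 0},{"linear": [0.004,-0.0004,-0.0143],"yaw": 0}]'

```text
time_s: 8.45
position: [0.5029, 0.2664, 0.2087]
ee_rot: [3.141, -0.002, 2.957]
wrist_force: [-0.9, 0.6, -2.1]
width: 0.0212
```

```bash
cat > look.py <<'E'
from h import *
import sys
F=[];n=np.array([-.304,.056,.951])
for i in range(8): s=cam('side'); st=env.sense(); F.append(st['wrist_force'])
F=np.array(F); print(st['time_s'],st['position'],st['ee_rot'][2],F.mean(0).round(2),F.std(0).round(2),'n',(F@n).mean())
if len(sys.argv)>1: save(s,sys.argv[1],(240,130,310,210),7)
E
python3 look.py near.png
```

```text
8.85 [0.50288657 0.26634474 0.20853409] 2.957045285746224 [-0.29 -0.18 -1.6 ] [0.48 0.51 0.37] n -1.441713274045121
```

View pics/near.png

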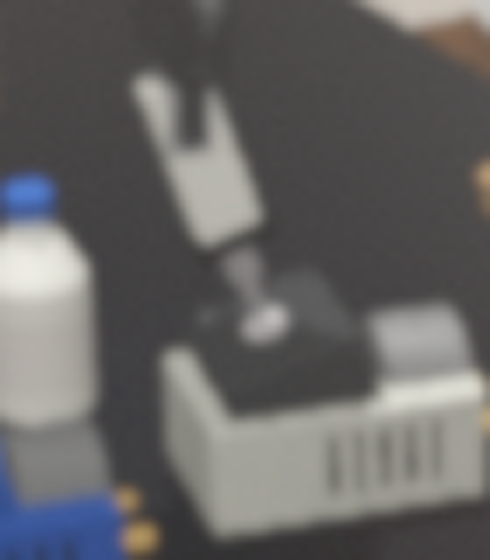

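The tip is just short of the stud at (265,322), with only the pen's weight on the wrist (-1.4 N). I'll approach in small steps.

Emit:
move_arm --motion '[{"linear": [0.0006,-0.0001,-0.0019],"yaw": 0},{"linear": [0.0012,-0.0002,-0.0038],"yaw": 0},{"linear": [0.0012,-0.0002,-0.0038],"yaw": 0}]'

```text
time_s: 9.22
position: [0.504, 0.2661, 0.2045]
ee_rot: [-3.141, -0.002, 2.957]
wrist_force: [-1.4, 0.2, -2.2]
width: 0.0214
```

```bash
python3 look.py
```

```text
9.625 [0.50404618 0.26616674 0.20475671] 2.957094327769428 [-0.11  0.32 -1.53] [0.6  0.45 0.4 ] n -1.4008384331123342
```

Emit:
move_arm --motion '[{"linear": [0.0003,-0.0001,-0.001],"yaw": 0},{"linear": [0.0006,-0.0001,-0.0019],"yaw": 0},{"linear": [0.0006,-0.0001,-0.0019],"yaw": 0}]'

```text
time_s: 10.0
position: [0.5046, 0.266, 0.2028]
ee_rot: [-3.142, -0.002, 2.957]
wrist_force: [-0.3, 0.5, -1.0]
width: 0.0213
```

```bash
python3 look.py
```

```text
10.4 [0.50467019 0.26604609 0.20290334] 2.9570738262747165 [ 0.04 -0.22 -1.66] [0.56 0.27 0.48] n -1.6033016908695863
```

Emit:
move_arm --motion '[{"linear": [0.0003,-0.0001,-0.001],"yaw": 0},{"linear": [0.0006,-0.0001,-0.0019],"yaw": 0},{"linear": [0.0006,-0.0001,-0.0019],"yaw": 0}]'

```text
time_s: 10.78
position: [0.5053, 0.2659, 0.2009]
ee_rot: [-3.142, -0.002, 2.957]
wrist_force: [-0.2, -0.2, -1.2]
width: 0.0215
```

```bash
python3 look.py
```

```text
11.175 [0.50527751 0.2659494  0.20098829] 2.95709357525115 [-0.09  0.18 -1.57] [0.62 0.42 0.32] n -1.454685833258265
```

Emit:
move_arm --motion '[{"linear": [0.0003,-0.0001,-0.001],"yaw": 0},{"linear": [0.0006,-0.0001,-0.0019],"yaw": 0},{"linear": [0.0006,-0.0001,-0.0019],"yaw": 0}]'

```text
time_s: 11.55
position: [0.5059, 0.2658, 0.1991]
ee_rot: [3.142, -0.002, 2.957]
wrist_force: [-0.2, 0.2, -0.7]
width: 0.0213
```

```bash
python3 look.py
```

```text
11.95 [0.50589178 0.26585822 0.19913528] 2.9570375836000333 [-0.22  0.1  -0.59] [0.31 0.56 0.53] n -0.4839501486352523
```

Contact shows up as a +1.0 N change at the predicted height (TCP z 0.199, computed 0.198). I'll press in about 4.5 mm, in two steps.

Emit:
move_arm --motion '[{"linear": [0.0003,-0.0001,-0.001],"yaw": 0},{"linear": [0.0006,-0.0001,-0.0019],"yaw": 0},{"linear": [0.0008,-0.0001,-0.0024],"yaw": 0},{"linear": [0.0008,-0.0001,-0.0024],"yaw": 0}]'

```text
time_s: 12.45
position: [0.5067, 0.2657, 0.1967]
ee_rot: [3.142, -0.002, 2.957]
wrist_force: [-1.4, -1.1, 0.3]
width: 0.0214
```

```bash
python3 look.py
```

```text
12.85 [0.50666371 0.26575855 0.1967169 ] 2.957108685159455 [-0.74 -0.1   0.  ] [0.64 0.58 0.49] n 0.22196189863099686
```

Emit:
move_arm --motion '[{"linear": [0.0003,-0.0001,-0.001],"yaw": 0},{"linear": [0.0006,-0.0001,-0.0019],"yaw": 0},{"linear": [0.0006,-0.0001,-0.0019],"yaw": 0}]'

```text
time_s: 13.22
position: [0.5073, 0.2656, 0.1948]
ee_rot: [3.142, -0.002, 2.957]
wrist_force: [-1.5, -0.5, 0.9]
width: 0.0213
```

```bash
python3 look.py final.png
```

```text
13.625 [0.50729806 0.26564188 0.19487098] 2.9570834268417516 [-0.99 -0.31  0.67] [0.68 0.62 0.3 ] n 0.9174170566682212
```

View pics/final.png

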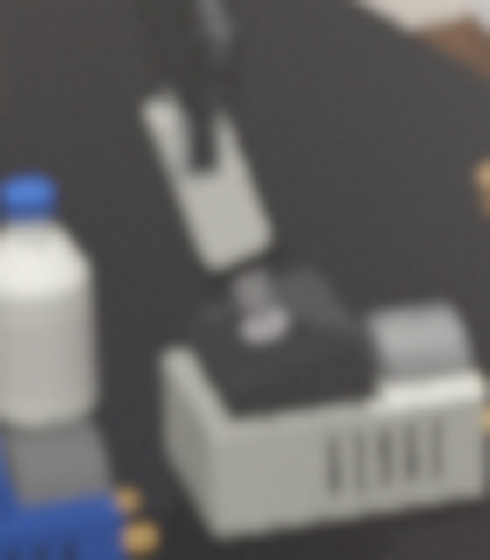

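Run:
```python
from h import *
s=cam('side');t=cam('top'); st=env.sense(); p=st['position']; psi=st['ee_rot'][2]-np.pi
k=lambda x,y:(240+(x+.5)/7-.5,130+(y+.5)/7-.5)
P={n:inplane(s,k(*q),p,psi,.011) for n,q in dict(tl=(146,108),bl=(212,269),br=(272,240)).items()}
v=P['tl']-P['bl']; th=np.arctan2(-v[0],v[1]); print('left',th,np.linalg.norm(v)); w=P['br']-P['bl']; th2=np.arctan2(w[1],w[0]);print('bottom',th2,np.linalg.norm(w))
g=cv2.resize(cv2.cvtColor(s['pixels'],cv2.COLOR_RGB2GRAY)[130:210,240:310],None,fx=7,fy=7,interpolation=cv2.INTER_CUBIC).astype(np.float32); e=[]
for y in range(125,255,5):
    x0=int(146+(y-108)*66/161); d=np.diff(cv2.GaussianBlur(g[y:y+1],(11,1),0)[0])[x0-14:x0+15]; e.append((x0-14+d.argmax()+.5,y))
e=np.array(e); m,b=np.polyfit(e[:,1],e[:,0],1); q=[inplane(s,k(m*y+b,y),p,psi,.011) for y in (120,260)]; v=q[0]-q[1]; th3=np.arctan2(-v[0],v[1]); print('fit',th3,np.abs(e[:,0]-m*e[:,1]-b).max())
mid=(P['bl']+P['br'])/2; d=np.array([np.cos(psi),np.sin(psi),0]); S=np.array([.5407,.2593,.103])
for a in (th,th2,th3,.314):
    q=mid+.0463*np.array([np.sin(a),-np.cos(a)]); T=p+d*q[0]+[0,0,q[1]]; print('tip-stud',(T-S)*1000)
print('from TCP model',(p+d*.0351+[0,0,-.0955]+.0047*np.array([-.304,.056,.951])-S)*1000)
A=np.zeros((400,800,3),np.uint8); A[:,:400]=cv2.resize(t['pixels'][190:240,215:265,::-1],(400,400),interpolation=cv2.INTER_CUBIC); A[:,400:]=cv2.resize(s['pixels'][175:235,330:390,::-1],(400,400),interpolation=cv2.INTER_CUBIC)
cv2.imwrite('pics/last.png',A)
```

```text
left 0.3158608200992525 0.09664252973867084
bottom 0.3382886217823877 0.034140444600520264
fit 0.30671029191202753 3.155897435897458
tip-stud [ 0.84213017 -0.03609628  1.61215889]
tip-stud [ 1.80877858 -0.21649012  1.94576536]
tip-stud [0.44566797 0.03789064 1.48239674]
tip-stud [ 0.76160179 -0.02106824  1.58547206]
from TCP model [-0.35426016  0.18373193  0.79668728]
```

View pics/last.png

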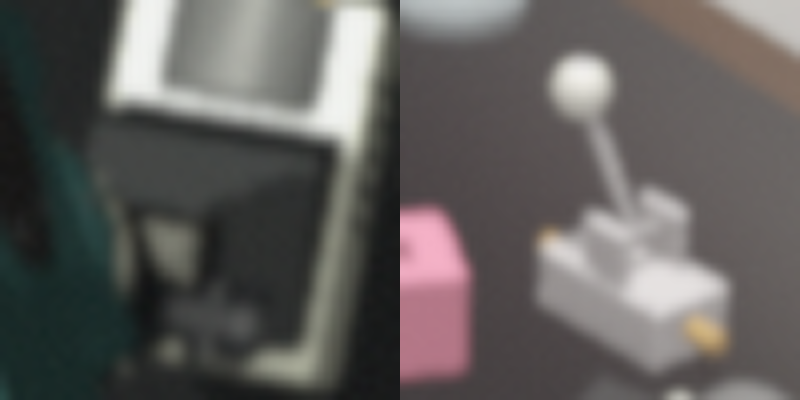

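The lever is settled leaning left. The tip is within about 2 mm of the stud centre, tilt is about 0.31 rad and the press is about 2.4 N. I'm handing in.

```bash
python3 -c "
from station import env
env.finish_job(); s=env.sense(); print(s['time_s'],s['position'],s['wrist_force'],s['width'])"
```

```text
the job is handed in; nothing more can be done
the job is handed in; nothing more can be done
```

I took the pen from the grey holder and it is now held, steady, on the stud of the left pump, where I handed the job in. Moves cannot tilt the tool, so I tilted the pen in the fingers by pulling its nose against the holder's rim at about 4 N.

**Last checks before hand-in:**
- **Duty pump:** the lever rests leaning left (+y), so the left pump is on duty.
- **Angle:** the pen tilts about 0.31 rad against the 0.314 target. One rough reading, from the handle's short bottom edge, gave 0.34, which is still within the 0.12 rad allowed.
- **Tip position:** it is about 0.5–2 mm from the stud centre across the face. The estimates disagreed by 1–2 mm.
- **Press:** about 2.4 N, so the tip is roughly 4.7 mm in. This comes from noisy but averaged wrist readings; I could not see the plunger directly.
- **Other objects:** I saw no sign of contact with the standby pump, valve, bottle or glassware. I did not measure whether the bottle and glassware had moved.

The job took about 14 s of the 40 s allowed. No reading was available after hand-in.

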